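# Find the rocking cover of the pigment box and press it home

### The arm

A 7-joint arm with a two-finger parallel gripper is mounted at the origin on the work surface; the furniture and walls round the work are solid. World frame = base frame: x ahead of the robot, y to its left, z up, the work surface at z = 0. Lengths are in m, angles in rad, forces in N, time in s.
With the tool pointing down it reaches from about 0.4 to 0.85 m from the base axis. Payload 10.4 kg.
Tool frame: the origin (TCP) lies on the centre line of the jaws, within the pads' length; the fingertips stand r.tip_extent ahead of it and the grasp point (between the pads) lies 3 mm ahead of it (r.tip_extent is the distance from the TCP to the fingertips, in m); z points along the fingers, y is the direction in which the jaws open and shut (so a half turn about z gives the same grasp; the last joint's range is limited). The gripper opens to 87 mm and grips with 3 to 60 N. Pads are 19 mm wide; open, the fingers measure 117 mm over their backs; the gripper's body (75 mm by 190 mm) begins 51 mm behind the grasp point.
Start: joints at [1.081, 0.332, -0.065, 1.46, 0.022, 1.35, -0.088], TCP at [0.281, -0.558, 0.245] pointing down, gripper open.
Joint ranges: [-2.6, 2.6], [-0.5, 2.12], [-1.47, 1.34], [0.16, 2.42], [-1.27, 4.41], [0.06, 2.06], [-2.6, 2.6]. Speed limits (rad/s): [2.22, 2.22, 2.79, 2.79, 3.14, 3.14, 3.14].

### API

Orientations are given as a unit quaternion [x, y, z, w].
In Python, from bench import r gives the robot as it stands. The module is installed in compiled form; this text tells all that it offers.
- The arm moves only by the shell command python3 -m jog 'ROWS' [FORCE]. ROWS is JSON, a list of rows, each a list of 5 numbers: the shift along the tool's x, y, z in cm, then the turn about the tool's z in rad, then the closure, from 0 (fully open) to 1 (shut). A call has exactly 10 rows; each row shifts and turns the pose as measured when the row begins, along the tool's axes as they then stand; what a row does not reach is not made up. A row lasts 1/10 s, in which the tool goes at most 50 mm and 8.59 degrees, less where a joint would pass 70% of its speed; a pose out of reach is approached as far as the arm can. A call with a gripper value outside its range is refused whole. The fingers move at their own pace and stop on an object; FORCE is the grip in N (left out, the last holds). Time passes only in rows, so rows that do not move let the fingers close, or fill a call up. It gives the time, the measured TCP pose, the force and the opening at its end, in the units of the state.
- r.read_state(): the state, without advancing time (a new reading comes with each control period).
- r.camera(name): name is "side" or "top" or "wrist"; returns a dict with "pixels" (384x512x3 uint8, red, green, blue), "fx", "fy", "cx", "cy" (pixels), "camera_from_world" (4x4, takes a point from world to camera coordinates). Camera axes: x right, y up, looking along -z (the intrinsics and any distortion apply to the point x, -y, -z); pixel columns grow to the right and rows downward; lengths in m; the calibration is good to about 2 mm. A picture is of the moment at which its call begins. There is no depth.
- r.close_job(): hands the job in, once; it reports no verdict.
The state is a dict: "time": time; "joint_positions": joint angles; "joint_vel": joint speeds; "joint_torque": joint torques, N m; "ee_pos": TCP position; "eef_rot": TCP orientation; "ft_force": force on the tool from outside, world axes, zero at the start; "torque": the same for the moment, N m; "width": finger opening in m.
Only numpy, scipy, OpenCV 4.12 (cv2) and the standard library are available. Lean on these libraries where they do the work, as an engineer would, in place of code of your own. Each camera call takes 0.05 s, during which the arm holds its last target. There are 200 camera calls.

### The job

One of the four wooden covers of the pigment box is not home and rocks. Find it by pressing the covers near their edges with a fingertip, no harder than a thumb would; when it has rocked, press it in the middle until it sits fully home and level, and finish while still holding it down with the fingertip. Do not pinch or lift any cover out, and leave the things around the box where they are.

Things in the scene. Friction and masses are not known exactly. Their poses are not given: they have to be found in the camera images.
- pigment_box: Square wooden box fixed to the table, 182 x 182 mm, 34 mm tall, brass corners. Origin: centre of its underside; x and y along its sides. Four square wells, centres 42.5 mm from the origin along x and y (+-), 72 mm wide, each with a ledge 14 mm below the box's top, on which a cover rests when home. Amid each well, unseen, a post 14 mm wide: three are down, one is still up.
- cover_1: One of four alike pale wooden covers, 70 x 70 mm at the foot, 65 x 65 mm at the top, about 120 g, a brass dot in the middle of its top, lying loose in any of the four wells. Origin: centre of its top face; z up. The loose one (any of the four) stands level on its post, 5 mm above its ledge; pressed near any edge it tips by about 0.18 rad, and comes level when released.
- cover_2: One of four alike pale wooden covers, 70 x 70 mm at the foot, 65 x 65 mm at the top, about 120 g, a brass dot in the middle of its top, lying loose in any of the four wells. Origin: centre of its top face; z up. Hand-cut, 16 to 25 mm thick: tops stand 5 to 11 mm above the box's top at the start, and height does not tell which cover is loose.
- cover_3: One of four alike pale wooden covers, 70 x 70 mm at the foot, 65 x 65 mm at the top, about 120 g, a brass dot in the middle of its top, lying loose in any of the four wells. Origin: centre of its top face; z up. About 12 N on the middle of the loose one drives its post down 5 mm, where it stays; half of that does not.
- cover_4: One of four alike pale wooden covers, 70 x 70 mm at the foot, 65 x 65 mm at the top, about 120 g, a brass dot in the middle of its top, lying loose in any of the four wells. Origin: centre of its top face; z up. A cover that is home does not tip or sink when pressed.
- print_block_b: carved wooden printing block, 50 x 62 mm and 68 mm tall with a turned grip, beside the box on its right (-y) side; to be left alone. Origin: centre of its underside.
- cutter_star: tin star-shaped cutter ring, 53 x 52 x 20 mm, beside the box on its right (-y) side; to be left alone. Origin: centre of its underside.
- candle_1: small white tea candle, 38 mm wide and 15 mm tall, beside the box on its left (+y) side; to be left alone. Origin: centre of its underside.
- print_block_a: second carved wooden printing block, 50 x 62 x 68 mm, at the back, left of the box; to be left alone. Origin: centre of its underside.
- spice_jar_3: small jar with a black cap, 40 mm wide and 105 mm tall, at the back; to be left alone. Origin: centre of its underside.
- tape_1: roll of beige tape, 98 mm wide and 25 mm tall, to the left; to be left alone. Origin: centre of its underside.
Things that resemble listed ones, but are neither listed nor needed, are in the scene too. What is shaped like the cover_4 but green is not meant.

How it is judged:
By the outcome, as a careful person would: the job done as asked, in the order asked, and still so for the second after the job is handed in, while the arm keeps its last pose, push and grip.
It also fails if it takes over 45 s, if anything falls off the work surface, if the arm or the gripper's body presses on something with over 40 N, if the wrist force passes 120 N, or if a joint passes its speed limit or range.

## Working session

There is one attempt and no reset: what is moved stays moved. The work goes in short steps, Python scripts to look and compute and a shell command to move; the robot and the scene stay as the last step left them, time stands still between calls to the robot, and variables do not carry over. Pictures are saved under pics/ and viewed, about 8 in all and at most 12, crops included, and the job is handed in when it is done.

```bash
mkdir -p pics; python3 - <<'E'
from bench import r
import cv2,numpy as np
s=r.read_state();print(s['ee_pos'],s['eef_rot'],s['time'],s['width'],r.tip_extent,s['ft_force'])
for n in("top","side"):
    c=r.camera(n);cv2.imwrite(f"pics/{n}0.png",c["pixels"][:,:,::-1]);print({k:v for k,v in c.items() if k!="pixels"})
E
```

```text
[ 0.28111013 -0.55782593  0.24376109] [ 9.72886794e-01  2.31280801e-01 -1.69436761e-04 -6.69289612e-04] 0.0 0.08695096065188718 0.022 [-0.32599314  0.35842026 -0.34572171]
{'fx': 452.7564279107777, 'fy': 452.7564279107777, 'cx': 254.10961881493822, 'cy': 193.4339100895006, 'camera_from_world': array([[-0.01197962, -0.999633  ,  0.02429713, -0.10308044],
       [ 0.98613902, -0.00778947,  0.1657382 , -0.52774669],
       [-0.16548811,  0.02594583,  0.98587043, -1.2702915 ],
       [ 0.        ,  0.        ,  0.        ,  1.        ]])}
{'fx': 428.2846147361274, 'fy': 428.2846147361274, 'cx': 257.4565624827795, 'cy': 194.07452239900704, 'camera_from_world': array([[ 0.85768113, -0.51376564,  0.02068678, -0.52117183],
       [ 0.2415955 ,  0.43818177,  0.86581081, -0.16807656],
       [-0.45388841, -0.73759176,  0.4999437 , -1.15251688],
       [ 0.        ,  0.        ,  0.        ,  1.        ]])}
```

View pics/top0.png

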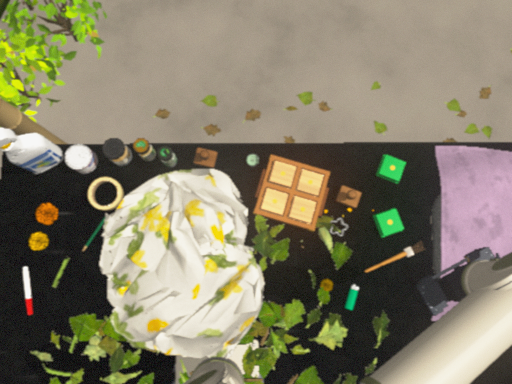

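View pics/side0.png

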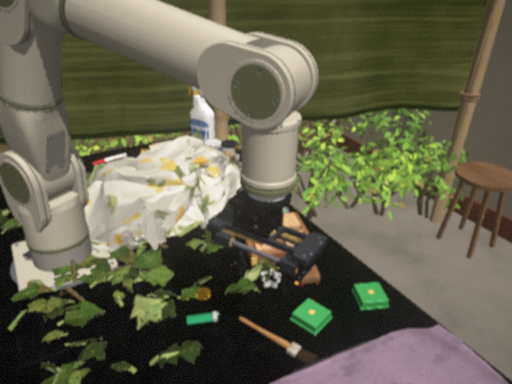

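The top view shows the box at about (292,191) with four pale covers. The green look-alikes are at (391,168) and (389,222) and aren't meant. The candle is at (253,159), print block b at (349,196) and the star at (339,226). I'll enlarge the box to get its pose.

```bash
cat > h.py <<'E'
import numpy as np,cv2
def ray(c,u,v,z):
    M=c["camera_from_world"];R=M[:3,:3];o=-R.T@M[:3,3]
    d=R.T@np.array([(u-c["cx"])/c["fx"],-(v-c["cy"])/c["fy"],-1]);return o+d*(z-o[2])/d[2]
def proj(c,p):
    q=c["camera_from_world"]@np.append(p,1);return np.array([c["cx"]+c["fx"]*q[0]/-q[2],c["cy"]-c["fy"]*q[1]/-q[2]])
E
python3 - <<'E'
from bench import r
from h import *
c=r.camera("top");im=c["pixels"]
x0,y0=240,140
cv2.imwrite("pics/crop0.png",cv2.resize(im[y0:y0+100,x0:x0+130,::-1],None,fx=6,fy=6,interpolation=cv2.INTER_CUBIC))
hsv=cv2.cvtColor(im,cv2.COLOR_RGB2HSV).astype(int)
sub=hsv[150:235,250:335]
m=((sub[...,2]>180)&(sub[...,0]<30)&(sub[...,1]<150)).astype(np.uint8)
n,l,st,ce=cv2.connectedComponentsWithStats(m)
for i in range(1,n):
    if st[i,4]>100:
        u,v=ce[i]+[250,150];cnt=np.argwhere(l==i)[:,::-1].astype(np.float32)
        print(st[i],u,v,ray(c,u,v,.042).round(4),cv2.minAreaRect(cnt))
E
```

```text
[ 19  10  29  27 508] 282.8366141732283 173.10236220472441 [ 0.5872 -0.1936  0.042 ] ((32.91509246826172, 23.047168731689453), (23.76337432861328, 22.115049362182617), 15.945395469665527)
[ 46  19  28  28 514] 309.76459143968873 181.8054474708171 [ 0.5606 -0.2722  0.042 ] ((59.20540237426758, 32.332435607910156), (24.409128189086914, 23.89447784423828), 17.10272979736328)
[ 11  37  28  28 529] 274.39319470699434 200.89035916824196 [ 0.5048 -0.1672  0.042 ] ((24.09756088256836, 50.878047943115234), (24.864120483398438, 23.60694694519043), 12.094757080078125)
[ 39  45  28  30 552] 302.55434782608694 209.15217391304347 [ 0.4799 -0.2486  0.042 ] ((52.22307205200195, 59.515380859375), (24.908443450927734, 24.908445358276367), 15.255120277404785)
```

View pics/crop0.png

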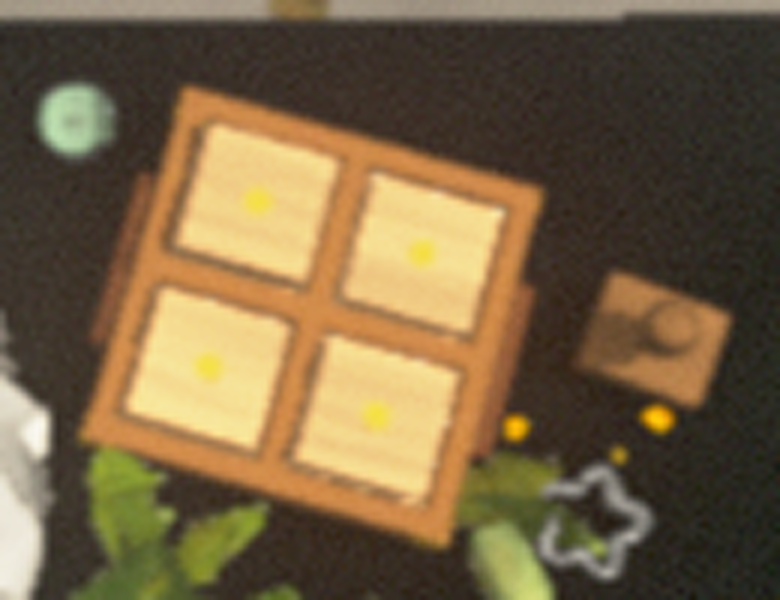

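```bash
python3 -m jog '[[0,0,0,0.13,1],[0,0,0,0.13,1],[0,0,0,0.13,1],[0,0,0,0.13,1],[0,0,0,0.13,1],[0,0,0,0.12,1],[1.5,-4.2,0,0,1],[1.5,-4.2,0,0,1],[1.5,-4.2,0,0,1],[1.5,-4.2,0,0,1]]' 20
```

```text
time: 1.15
ee_pos: [0.3894, -0.4196, 0.2398]
eef_rot: [0.985, -0.174, -0.004, -0.001]
ft_force: [0.6, 0.4, 1.0]
width: 0.0152
```

```bash
python3 -m jog '[[1.3,-3.9,0,-0.05,1],[1.3,-3.9,0,0,1],[1.3,-3.9,0,0,1],[1.3,-3.9,1,0,1],[1.3,-3.9,1,0,1],[1.3,-3.9,1,0,1],[0,0,1,0,1],[0,0,0,0,1],[0,0,0,0,1],[0,0,0,0,1]]'
python3 - <<'E'
from bench import r
from h import *
c=r.camera("wrist");cv2.imwrite("pics/w1.png",c["pixels"][:,:,::-1])
print(r.read_state()['ee_pos'],r.read_state()['eef_rot'],c["camera_from_world"].round(3).tolist(),c["fx"],c["cx"],c["cy"])
for p in [(.586,-.194,.042),(.559,-.273,.042),(.503,-.168,.042),(.48,-.249,.042)]: print(proj(c,p))
E
```

```text
time: 2.15
ee_pos: [0.5411, -0.2042, 0.1975]
eef_rot: [0.99, -0.144, -0.004, -0.003]
ft_force: [-0.0, -0.2, 0.4]
width: 0.0003
[ 0.54114755 -0.20436367  0.19766958] [ 0.98957022 -0.14397203 -0.00399428 -0.00262456] [[-0.284, -0.959, -0.004, -0.042], [0.918, -0.271, -0.289, -0.53], [0.276, -0.085, 0.957, -0.511], [0.0, 0.0, 0.0, 1.0]] 341.8660857467247 261.33804719075596 195.8834761484816
[235.24336031 138.7830895 ]
[332.671979   142.86805272]
[235.85738937 233.01360327]
[326.69122573 232.17872641]
```

View pics/w1.png

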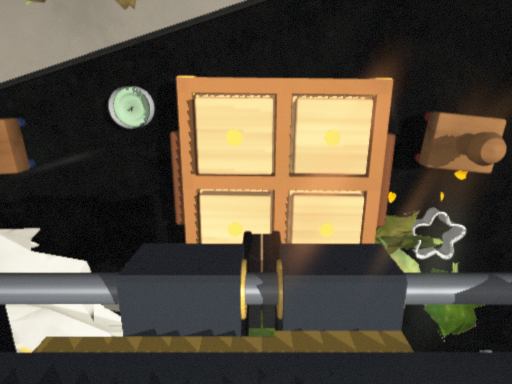

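The wrist view confirms the four dots at (235,138), (332,138), (236,229) and (327,230), within about 3 px of the projections. I'll go to the near-right cover D and press its near (-x) edge.

```bash
python3 -m jog '[[-1.7,1.5,1,-0.01,1],[-1.7,1.5,2,0,1],[-1.7,1.5,2,0,1],[-1.7,1.5,2,0,1],[0,0,2,0,1],[0,0,1.5,0,1],[0,0,0.5,0,1],[0,0,0,0,1],[0,0,0,0,1],[0,0,0,0,1]]'
python3 - <<'E'
from bench import r
from h import *
s=r.read_state();p=s['ee_pos'];q=s['eef_rot'];a=2*np.arctan2(q[1],q[0])
ex=np.array([np.cos(a),np.sin(a)]);ty=np.array([np.sin(a),-np.cos(a)])
d=np.array([.459,-.2425])-p[:2];print(a,d@ex*100,d@ty*100,p[2]-.022,s['ft_force'])
E
```

```text
time: 3.2
ee_pos: [0.4546, -0.2535, 0.0912]
eef_rot: [0.989, -0.146, 0.001, 0.0]
ft_force: [-0.8, -0.4, 1.0]
width: 0.0003
-0.29298438288194495 0.10160550761855862 -1.1752476241801162 0.06917146828631243 [-0.82846171 -0.37063276  1.04805162]
```

```bash
python3 -m jog '[[0.1,-1.2,0.7,0,1],[0,0,0.7,0,1],[0,0,0,0,1],[0,0,0,0,1],[0,0,0.2,0,1],[0,0,0.2,0,1],[0,0,0.2,0,1],[0,0,0.2,0,1],[0,0,0.2,0,1],[0,0,0.2,0,1]]'
```

```text
time: 4.2
ee_pos: [0.4609, -0.2413, 0.0646]
eef_rot: [0.989, -0.145, 0.003, 0.0]
ft_force: [0.1, 0.2, 0.7]
width: 0.0006
```

```bash
python3 -m jog '[[0,0,0.1,0,1],[0,0,0.1,0,1],[0,0,0.1,0,1],[0,0,0.1,0,1],[0,0,0.1,0,1],[0,0,0.1,0,1],[0,0,0.1,0,1],[0,0,0.1,0,1],[0,0,0.1,0,1],[0,0,0.1,0,1]]'
python3 - <<'E'
from bench import r
from h import *
c=r.camera("wrist");im=c["pixels"];cv2.imwrite("pics/w2.png",im[:,:,::-1])
s=r.read_state();print(s['ee_pos'],s['ft_force'],s['torque'])
E
```

```text
time: 5.2
ee_pos: [0.4597, -0.241, 0.0605]
eef_rot: [0.989, -0.146, 0.001, 0.001]
ft_force: [-4.5, 1.9, 10.8]
width: 0.0004
[ 0.45967909 -0.24091639  0.06052319] [-4.89149667  2.75258036 11.32476929] [0.53940215 1.0046336  0.00704868]
```

View pics/w2.png

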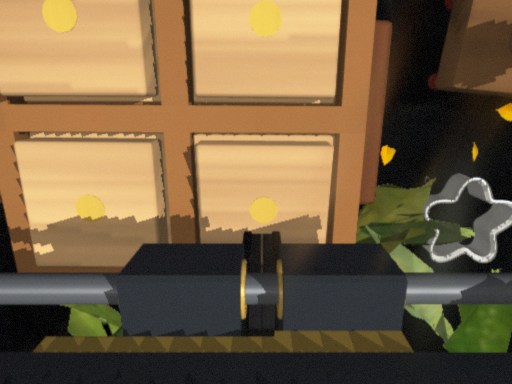

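```bash
cat >> h.py <<'E'
def rect(c,z=.042,n=2000,org=(.533,-.2205),th=-.30):
    "metric top-down patch of the box, 2 px per mm, rows along -ex, cols along -ey, at plane z"
    ex=np.array([np.cos(th),np.sin(th)]);ey=np.array([-ex[1],ex[0]]);src=[];dst=[]
    for a,b in[(.1,.1),(.1,-.1),(-.1,-.1),(-.1,.1)]:
        p=np.array(org)+a*ex+b*ey;src.append(proj(c,(*p,z)));dst.append((200-b*2000,200-a*2000))
    H=cv2.getPerspectiveTransform(np.float32(src),np.float32(dst))
    return cv2.warpPerspective(c["pixels"],H,(400,400))[:,:,::-1]
E
python3 -m jog '[[0,0,-0.2,0,1],[0,0,-0.2,0,1],[0,0,-0.2,0,1],[0,0,-0.2,0,1],[0,0,-0.2,0,1],[0,0,0,0,1],[0,0,0,0,1],[0,0,0,0,1],[0,0,0,0,1],[0,0,0,0,1]]'
python3 - <<'E'
from bench import r
from h import *
c=r.camera("wrist");b=c
cv2.imwrite("pics/w3.png",c["pixels"][:,:,::-1]);s=r.read_state();print(s['ee_pos'],s['ft_force'])
from h import rect
A=cv2.imread("pics/w2.png")
np.save("pics/w3c.npy",c["camera_from_world"])
# align w2 to w3 by box/rim features outside of D, then see D's residual flow
g2=cv2.cvtColor(A,cv2.COLOR_BGR2GRAY);g3=cv2.cvtColor(c["pixels"],cv2.COLOR_RGB2GRAY)
m=np.zeros_like(g2);m[0:240,0:380]=255
p=cv2.goodFeaturesToTrack(g2,150,.02,5,mask=m);q,st,_=cv2.calcOpticalFlowPyrLK(g2,g3,p,None,winSize=(25,25))
ok=st.ravel()==1;P=p[ok,0];Q=q[ok,0]
H,inl=cv2.findHomography(P,Q,cv2.RANSAC,2);R=cv2.perspectiveTransform(P[:,None],H)[:,0]
for a,d in zip(P,Q-R):
    if 188<a[0]<340 and 125<a[1]<240: print(a.round(),d.round(1))
print(len(P),inl.sum())
E
```

```text
time: 6.25
ee_pos: [0.4598, -0.241, 0.0712]
eef_rot: [0.989, -0.146, 0.001, 0.001]
ft_force: [-0.8, -0.2, -0.6]
width: 0.0002
[ 0.45977874 -0.24098308  0.07120867] [-0.2121035  -0.12520389 -0.20028211]
[206. 228.] [-0.8  3.7]
[246. 228.] [-0.9  4.1]
[195. 136.] [ 1.  -1.6]
[206. 217.] [-0.1  3.2]
[220. 228.] [-6.   4.6]
[195. 143.] [ 1.1 -1.1]
[233. 230.] [-0.8  3.8]
[318. 216.] [-3.9 31.6]
[320. 228.] [-1.9 14.2]
[251. 231.] [-0.6  4.5]
[307. 215.] [-19.1   5. ]
[189. 174.] [ -0. -12.]
[191. 217.] [ 0.1 14.4]
[206. 135.] [ 1.7 -2.2]
[192. 197.] [ 0.8 16.2]
[261. 234.] [-29.5   7.7]
[278. 232.] [-1.9  2.3]
[332. 137.] [-1.6 -1.9]
[331. 145.] [-1.4 -1.6]
[261. 135.] [-1.5 -2.2]
[234. 135.] [-0.  -2.2]
[288. 135.] [-3.3 -2.2]
[338. 134.] [-1.2  0.4]
[270. 232.] [-2.5  2.3]
[316. 135.] [11.9 -1.7]
[223. 134.] [-1.3 -2.3]
[200. 141.] [ 1.3 -1.7]
[259. 227.] [-30.3   7.7]
[274. 223.] [-17.    4.8]
[265. 226.] [-11.2   3.9]
[212. 229.] [-3.3  3.9]
[318. 238.] [-1.4  7.5]
[284. 221.] [-21.5   6.1]
[326. 141.] [-2.  -1.7]
[227. 229.] [-1.   3.7]
149 99
```

```bash
python3 - <<'E'
from h import *
A=cv2.imread("pics/w2.png");B=cv2.imread("pics/w3.png")
g2=cv2.cvtColor(A,6);g3=cv2.cvtColor(B,6)
m=np.zeros_like(g2);m[0:150,0:380]=255;m[:,185:345]*=0;m[0:125,185:380]=255
p=cv2.goodFeaturesToTrack(g2,200,.02,4,mask=m);q,st,_=cv2.calcOpticalFlowPyrLK(g2,g3,p,None,winSize=(21,21))
ok=st.ravel()==1;H,i=cv2.findHomography(p[ok],q[ok],cv2.RANSAC,1.5);print(ok.sum(),i.sum())
W=cv2.warpPerspective(A,H,(512,384))
o=np.vstack([W[105:250,0:350],B[105:250,0:350]])
cv2.imwrite("pics/cmp.png",cv2.resize(o,None,fx=2,fy=2,interpolation=2))
E
```

```text
83 82
```

View pics/cmp.png

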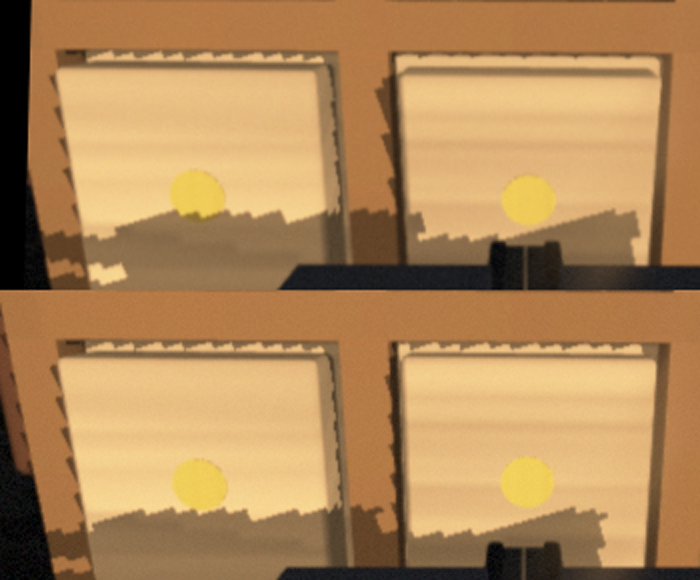

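Pressed (upper strip), D's far edge at about (530,65) stands up with its side face showing and a wider shadow. Released (lower strip), it lies level, while C at left doesn't change. So D, the near-right cover, rocked. Next I'll locate its dot and press there.

```bash
python3 - <<'E'
from bench import r
from h import *
c=r.camera("wrist");s=r.read_state();p=s['ee_pos'];q=s['eef_rot'];a=2*np.arctan2(q[1],q[0])
w=ray(c,263.5,201,.043);d=w[:2]-p[:2]
print(w,d@[np.cos(a),np.sin(a)]*100 if 0 else (d@np.array([np.cos(a),np.sin(a)])*100,d@np.array([np.sin(a),-np.cos(a)])*100),s['time'],p)
E
```

```text
[ 0.48336533 -0.24963063  0.043     ] (np.float64(2.507017157102355), np.float64(0.14601077749524)) 6.35 [ 0.45978367 -0.24099635  0.07121715]
```

```bash
python3 -m jog '[[1.2,0,0,0,1],[1.2,0.1,0,0,1],[0,0,0,0,1],[0,0,0,0,1],[0,0,0.1,0,1],[0,0,0.1,0,1],[0,0,0.1,0,1],[0,0,0.1,0,1],[0,0,0.1,0,1],[0,0,0.1,0,1]]'
```

```text
time: 7.35
ee_pos: [0.4845, -0.2496, 0.0646]
eef_rot: [0.989, -0.146, 0.001, 0.001]
ft_force: [-0.6, 0.1, -0.0]
width: 0.0005
```

```bash
python3 -m jog '[[-0.05,0,0.1,0,1],[0,0,0.1,0,1],[0,0,0.1,0,1],[0,0,0.1,0,1],[0,0,0.1,0,1],[0,0,0.1,0,1],[0,0,0.1,0,1],[0,0,0.1,0,1],[0,0,0.1,0,1],[0,0,0.1,0,1]]'
```

```text
time: 8.35
ee_pos: [0.4843, -0.2496, 0.0602]
eef_rot: [0.989, -0.146, 0.001, 0.001]
ft_force: [-4.6, 1.8, 11.1]
width: 0.0006
```

```bash
python3 -m jog '[[0,0,0.13,0,1],[0,0,0.13,0,1],[0,0,0.13,0,1],[0,0,0.13,0,1],[0,0,0.15,0,1],[0,0,0.15,0,1],[0,0,0.15,0,1],[0,0,0.15,0,1],[0,0,0.15,0,1],[0,0,0.15,0,1]]'
```

```text
time: 9.35
ee_pos: [0.4841, -0.2495, 0.0589]
eef_rot: [0.989, -0.147, 0.0, 0.002]
ft_force: [-7.8, 3.1, 18.2]
width: 0.0005
```

```bash
python3 - <<'E'
from bench import r
from h import *
c=r.camera("wrist");cv2.imwrite("pics/w4.png",cv2.resize(c["pixels"][60:260,30:400,::-1],None,fx=2,fy=2,interpolation=2))
s=r.read_state();print(s['ee_pos'],s['ft_force'],s['torque'])
E
```

```text
[ 0.48414726 -0.24944194  0.05887525] [-7.07164452  3.86434476 18.21778674] [ 0.88849454  1.84769275 -0.01505468]
```

View pics/w4.png

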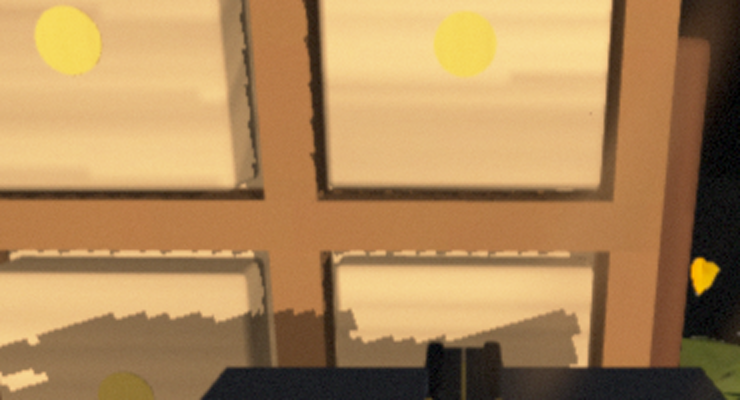

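```bash
python3 -m jog '[[0,0,0.15,0,1],[0,0,0.15,0,1],[0,0,0.15,0,1],[0,0,0.15,0,1],[0,0,0.15,0,1],[0,0,0.17,0,1],[0,0,0.17,0,1],[0,0,0.17,0,1],[0,0,0.17,0,1],[0,0,0.17,0,1]]'
```

```text
time: 10.4
ee_pos: [0.4842, -0.2494, 0.0589]
eef_rot: [0.989, -0.147, -0.0, 0.004]
ft_force: [-10.0, 3.8, 20.9]
width: 0.0005
```

```bash
python3 -m jog '[[0,0,0.05,0,1],[-0.05,0,0.1,0,1],[-0.05,0,0.13,0,1],[-0.05,0,0.14,0,1],[-0.05,0,0.14,0,1],[-0.05,0,0.14,0,1],[-0.05,0,0.14,0,1],[-0.05,0,0.14,0,1],[-0.05,0,0.14,0,1],[-0.05,0,0.14,0,1]]'
python3 - <<'E'
from bench import r
from h import *
s=r.read_state();print(s['ft_force'],s['ee_pos'])
c=r.camera("wrist");B=np.ascontiguousarray(c["pixels"][:,:,::-1]);cv2.imwrite("pics/w5.png",B)
c3=dict(c);c3["camera_from_world"]=np.load("pics/w3c.npy");c3["pixels"]=cv2.imread("pics/w3.png")[:,:,::-1]
a=rect(c3,.034);b=rect(c,.034)
o=np.vstack([a[190:340],b[190:340]]);cv2.imwrite("pics/cmp2.png",cv2.resize(o,None,fx=1.9,fy=1.9,interpolation=2))
E
```

```text
time: 11.4
ee_pos: [0.4842, -0.2494, 0.0589]
eef_rot: [0.989, -0.147, 0.004, 0.005]
ft_force: [-5.8, 3.2, 16.8]
width: 0.0006
[-5.76664341  3.17188728 16.8392965 ] [ 0.48423274 -0.24939559  0.05892922]
```

View pics/cmp2.png

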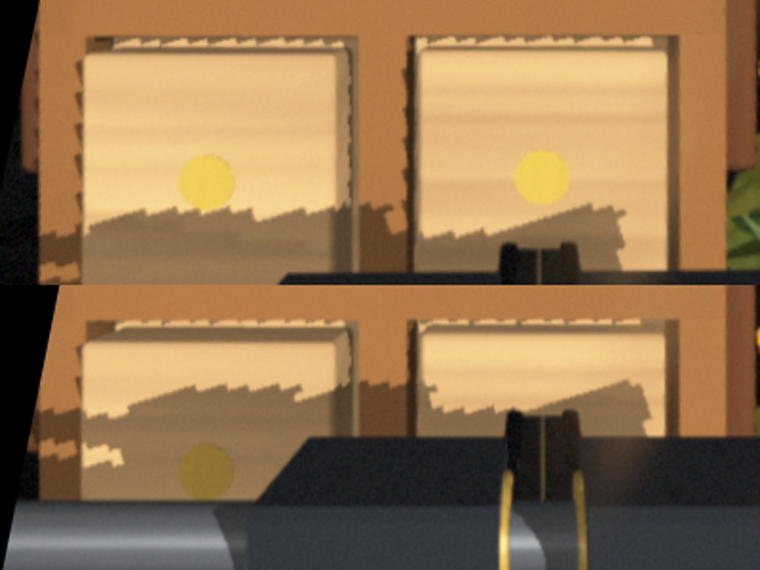

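```bash
python3 - <<'E'
from bench import r
from h import *
c=r.camera("wrist");s=r.read_state();print(s['ft_force'],s['ee_pos'][2])
for name,M,B in(("rel",np.load("pics/w3c.npy"),cv2.imread("pics/w3.png")),("now",c["camera_from_world"],cv2.imread("pics/w5.png"))):
    k=dict(c);k["camera_from_world"]=M;k["pixels"]=B[:,:,::-1]
    for z in(.036,.042):
        R=rect(k,z);R=cv2.resize(R,None,fx=4,fy=4,interpolation=2)
        p=cv2.GaussianBlur(R[225*4:232*4,:,0].mean(0).reshape(1,-1),(0,0),4).ravel();g=np.diff(p)
        out=[]
        for lo,hi,sg in((30,60,1),(165,190,-1),(205,230,1),(340,365,-1)): 
            out.append((lo*4+np.argmax(sg*g[lo*4:hi*4]))/8)
        print(name,z,out,"C w",out[1]-out[0],"D w",out[3]-out[2])
E
```

```text
[-5.17671866  2.84737048 16.82781476] 0.05892326370348559
rel 0.036 [np.float64(23.25), np.float64(88.875), np.float64(110.125), np.float64(175.125)] C w 65.625 D w 65.0
rel 0.042 [np.float64(27.25), np.float64(90.625), np.float64(111.0), np.float64(173.875)] C w 63.375 D w 62.875
now 0.036 [np.float64(23.125), np.float64(88.75), np.float64(110.5), np.float64(174.5)] C w 65.625 D w 64.0
now 0.042 [np.float64(17.5), np.float64(90.625), np.float64(111.375), np.float64(173.25)] C w 73.125 D w 61.875
```

```bash
python3 -m jog '[[-0.05,0,0.16,0,1],[-0.05,0,0.18,0,1],[-0.05,0,0.2,0,1],[-0.05,0,0.22,0,1],[-0.05,0,0.22,0,1],[-0.05,0,0.22,0,1],[-0.05,0,0.22,0,1],[-0.05,0,0.22,0,1],[-0.05,0,0.22,0,1],[-0.05,0,0.22,0,1]]'
python3 - <<'E'
from h import *
from bench import r
c=r.camera("wrist");cv2.imwrite("pics/w6.png",c["pixels"][:,:,::-1])
M=np.array([[-0.284,-0.959,-0.004,-0.042],[0.918,-0.271,-0.289,-0.53],[0.276,-0.085,0.957,-0.511],[0,0,0,1.]])
for n,M,f in(("start",M,"w1"),("rel",np.load("pics/w3c.npy"),"w3"),("now",c["camera_from_world"],"w6")):
    k=dict(c);k["camera_from_world"]=M;k["pixels"]=cv2.imread(f"pics/{f}.png")[:,:,::-1]
    R=cv2.resize(rect(k,.036),None,fx=4,fy=4,interpolation=2)
    p=cv2.GaussianBlur(R[222*4:236*4,:,0].mean(0).reshape(1,-1),(0,0),4).ravel();g=np.diff(p)
    o=[(lo*4+np.argmax(s*g[lo*4:hi*4]))/8 for lo,hi,s in((35,60,1),(165,190,-1),(205,230,1),(340,365,-1))]
    print(n,o,o[1]-o[0],o[3]-o[2])
E
```

```text
time: 12.5
ee_pos: [0.4841, -0.2493, 0.0589]
eef_rot: [0.989, -0.147, 0.009, 0.008]
ft_force: [-10.4, 4.5, 28.0]
width: 0.0005
start [np.float64(25.25), np.float64(90.75), np.float64(111.625), np.float64(176.25)] 65.5 64.625
rel [np.float64(23.25), np.float64(88.875), np.float64(109.875), np.float64(175.125)] 65.625 65.25
now [np.float64(23.125), np.float64(88.75), np.float64(110.375), np.float64(174.5)] 65.625 64.125
```

```bash
python3 -m jog '[[-0.05,0,0.14,0,1],[-0.05,0,0.13,0,1],[-0.05,0,0.13,0,1],[-0.05,0,0.13,0,1],[-0.05,0,0.13,0,1],[-0.05,0,0.13,0,1],[-0.05,0,0.13,0,1],[-0.05,0,0.13,0,1],[-0.05,0,0.13,0,1],[-0.05,0,0.13,0,1]]'
python3 -c "
from bench import r
r.close_job();s=r.read_state();print(s['time'],s['ft_force'],s['ee_pos'])"
```

```text
time: 13.55
ee_pos: [0.4839, -0.2492, 0.059]
eef_rot: [0.989, -0.148, 0.013, 0.01]
ft_force: [-6.4, 3.3, 16.8]
width: 0.0008
the job is handed in; nothing more can be done
the job is handed in; nothing more can be done
```

The loose cover was the near-right one in the robot's view. I pressed it home at its middle and handed the job in at about 13.6 s, with the closed fingertip still holding it down at about 17 N.

- **Finding it:** I pressed only this cover, the first one I tried, at its near edge. That took about 11 N, firmer than the light press I had planned. Its far edge rose visibly and came level again on release, while its neighbour did not change. I did not test the other three.
- **Seating it:** Pressing at the dot, the fingertip stopped hard at 36.9 mm height. It sank no further as the force rose from 18 to 28 N, and the camera showed the cover level.
- **Check that disagreed:** Comparing cover widths in the wrist images suggested it sank only about 3 mm between the edge press and the end, not 5 mm. That method is good to only about 1 mm, and the edge press may have driven the post part of the way. A final height of 36.9 mm leaves at most 0.9 mm to go, since covers are at least 16 mm thick, so I take it as home.
- **Side load:** A sideways force of about 7 N remained on the tool at the end.
- **Surroundings:** I did not touch anything around the box. No final picture was taken of those things.

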